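# Re-rack the turned pieces in row order

## Task

Move the four turned wooden pieces from their plywood pads on the drying rack to the cork discs of the packing rack, keeping their row order counted from the tall end peg: the piece at the robot's left end of the drying row (left as the arm looks out over the bench) goes on the disc next to the peg, the next piece on the next disc, and so on to the far end. Stand every piece upright in the middle of its disc and do not tip any over.

Things in the scene. Friction and masses are not known exactly. Their poses are not given: they have to be found in the camera images.
- leg_mid (a point): Short turned furniture leg: round foot 46 mm in diameter, then a square block 40 x 40 mm from 18 to 54 mm up, its sides along this point's x and y and within 0.1 rad of the pad's edges at the start, and a round head 28 mm in diameter on a neck on top; 76 mm tall. This point is on its axis, half-way up (38 mm above its foot), which can be gripped. It starts upright on its own plywood pad on the drying rack and weighs under 130 g; z is its upward axis.
- pot_mid (a point): Turned wooden lidded pot: plain cylinder 52 mm in diameter up to 62 mm, with a small 18 mm knob on top, a thin dark line below the lid, which is fast; 80 mm tall with the knob. This point is on its axis, half-way up (40 mm above its foot), which can be gripped. It starts upright on its own plywood pad on the drying rack and weighs under 130 g; z is its upward axis.
- finial_mid (a point): Turned wooden finial: round foot 44 mm in diameter, thin stem, then a bulb that is a straight band 42 mm in diameter between 34 and 58 mm up, and a slender point; 90 mm tall. This point is on its axis, half-way up (45 mm above its foot), which can be gripped. It starts upright on its own plywood pad on the drying rack and weighs under 130 g; z is its upward axis.
- handle_mid (a point): Turned wooden tool handle standing on its wide end: foot 40 mm in diameter, straight barrel 33 mm in diameter between 14 and 58 mm up, steel ferrule 24 mm in diameter at the top; 88 mm tall. This point is on its axis, half-way up (44 mm above its foot), which can be gripped. It starts upright on its own plywood pad on the drying rack and weighs under 130 g; z is its upward axis.
- leg_pad: Fixed plywood pad, 62 mm square, 6 mm thick, under the leg at the start; it stays and keeps the leg's place in the row. The four pads lie in a row 72 mm apart on the drying rack, a board like the packing rack, their tops 36 mm above the bench. Origin: centre of its underside; x across the row, y along it towards the robot's left (within 0.15 rad).
- pot_pad: Fixed plywood pad, 62 mm square, 6 mm thick, under the pot at the start; it stays and keeps the pot's place in the row. The four pads lie in a row 72 mm apart on the drying rack, a board like the packing rack, their tops 36 mm above the bench. Origin: centre of its underside; x across the row, y along it towards the robot's left (within 0.15 rad).
- finial_pad: Fixed plywood pad, 62 mm square, 6 mm thick, under the finial at the start; it stays and keeps the finial's place in the row. The four pads lie in a row 72 mm apart on the drying rack, a board like the packing rack, their tops 36 mm above the bench. Origin: centre of its underside; x across the row, y along it towards the robot's left (within 0.15 rad).
- handle_pad: Fixed plywood pad, 62 mm square, 6 mm thick, under the handle at the start; it stays and keeps the handle's place in the row. The four pads lie in a row 72 mm apart on the drying rack, a board like the packing rack, their tops 36 mm above the bench. Origin: centre of its underside; x across the row, y along it towards the robot's left (within 0.15 rad).
- packing_rack: Empty rack, nearer or farther than the drying rack: fixed dark board 90 mm (x) by 420 mm (y), top 30 mm above the bench, a dowel along its far edge up to 9 mm above the board. Four cork discs 60 mm across lie flush on its centre line at y = +108, +36, -36, -108 mm; feet stand on the board's top. Origin at bench level under its middle; +y to the robot's left within 0.15 rad.
- end_peg: Turned wooden peg, 55 mm tall with a round head 24 mm in diameter, fixed at one end of the packing rack, 186 mm from its middle (the other end has only a flat block 12 mm high). Which end it is at varies. Origin at its foot, on the board. Fixed; it only marks the end.

How it is judged:
By the outcome, as a careful person would: the job done as asked, in the order asked, and still so for the second after the job is handed in, with the robot touching nothing.
It also fails if it takes over 112 s, if anything falls off the work surface, if the arm or the gripper's body presses on something with over 40 N, if the wrist force passes 120 N, or if a joint passes its speed limit or range.

## Robot

A 6-joint arm with a two-finger parallel gripper is mounted at the origin on the work surface. World frame = base frame: x ahead of the robot, y to its left, z up, the work surface at z = 0. Lengths are in m, angles in rad, forces in N, time in s.
With the tool pointing down it reaches from about 0.25 to 0.775 m from the base axis. Payload 8.9 kg.
Tool frame: the origin (TCP) lies where the fingers leave the gripper's body, on its centre line; the fingertips stand 73 mm ahead of it and the grasp point (between the pads) lies 54 mm ahead of it; z points along the fingers, y is the line along which they close (so a half turn about z gives the same grasp; the last joint's range is limited). The gripper opens to 85 mm and grips with 20 to 120 N. Pads are 22 mm wide; open, the fingers measure 114 mm over their backs; the gripper's body (76 mm by 85 mm) begins 54 mm behind the grasp point. The pads swing forward as they close: fully open they stand 13 mm farther back than shut.
Start: joints at [-1.488, 0.291, -0.153, 1.127, 0, 1.431], TCP at [0.115, -0.512, 0.304] pointing down, gripper open.
Joint ranges: [-2.52, 2.52], [-0.91, 1.74], [-1.3, 1.37], [-1.96, 2.02], [-1.52, 1.47], [-3.14, 3.14]. Speed limits (rad/s): [2.22, 2.22, 2.79, 3.14, 3.14, 3.14].

## Interface

Orientations are given as a unit quaternion [x, y, z, w].
In Python, from plant import get_state, snapshot, camera_info, env gives the robot as it stands.
- The arm moves only by the shell command python3 -m pendant 'ROWS' [OPENING]. ROWS is text: rows parted by semicolons, each of 4 numbers parted by spaces: the shift along the world's x, y, z in units of 0.5 m (1.0 is 0.5 m), then the turn about the world's z in units of 60 degrees (1.0 is 60 degrees). A call has exactly 5 rows; each row is the pose to reach, as a shift and turn from the pose commanded when the call began; what a row does not reach only later rows make up. A row lasts 1/12 s, in which the tool goes at most 41.7 mm and 7.16 degrees, less where a joint would pass 70% of its speed; a pose out of reach is approached as far as the arm can. A call with a number of a shift or a turn outside -1 to 1 is refused whole. A call with a gripper value outside its range is refused whole. OPENING is the closure, from 0 (fully open) to 1 (shut), set as the call begins (- or left out, the last holds). The fingers move at their own pace and stop on an object; the grip force is fixed at half the most. Time passes only in rows, so rows that repeat a pose let the fingers close, or fill a call up. It gives the time, the measured TCP pose, the force, the opening and the grip force at its end, in the units of the state.
- get_state(): the state, without advancing time (a new reading comes with each control period).
- snapshot(name): name is "scene" or "side" or "wrist"; returns the picture (384x512x3 uint8, red, green, blue); there is no depth.
- camera_info(name): a dict with "fov_y" (degrees; the focal length in pixels is half the picture's height over the tangent of half this angle, whatever the lens; pixels are square), "cx", "cy" (the principal point, pixels), "R" (3x3) and "t" (3): a world point X has camera coordinates R X + t. Camera axes: x right, y down, z forward; pixel columns grow to the right and rows downward; lengths in m; the calibration is good to about 2 mm. A picture is of the moment at which its call begins: read the wrist's pose just before it. camera_info takes no time and is no camera call; for the wrist camera it gives the pose at the moment of the call.
- env.sign_off(): hands the job in; it is judged then, once.
The state is a dict: "t": time; "joint_positions": joint angles; "dq": joint speeds; "effort": joint torques, N m; "ee_pos": TCP position; "tool_rot": TCP orientation; "wrist_force": force on the tool from outside, world axes, zero at the start; "ft_torque": the same for the moment, N m; "grip_width": finger opening in m; "finger_force": force on a finger pad.
Only numpy, scipy, OpenCV 4.12 (cv2) and the standard library are available. Lean on these libraries where they do the work, as an engineer would, in place of code of your own. Each camera call takes 0.05 s, during which the arm holds its last target. There are 200 camera calls.

## Working session

There is one attempt and no reset: what is moved stays moved. The work goes in short steps, Python scripts to look and compute and a shell command to move; the robot and the scene stay as the last step left them, time stands still between calls to the robot, and variables do not carry over. Pictures are saved under pics/ and viewed, at most 14 in all, crops included, and the job is handed in when it is done.

```bash
ls; mkdir -p pics; python3 - <<'E'
from plant import *
import cv2,numpy as np
s=get_state();print(s['t'],s['ee_pos'],s['tool_rot'],s['grip_width'])
a=[]
for n in ["scene","side"]:
    c=camera_info(n);print(n,c)
    im=snapshot(n);cv2.imwrite(f'pics/{n}0.png',im[:,:,::-1])
E
```

```text
pics
0.0 [ 0.11548375 -0.51177862  0.30331944] [ 9.93855263e-01  1.10685421e-01  2.20131841e-05 -6.73423045e-04] 0.08551239862001622
scene {'fov_y': 56.914761392352915, 'cx': 257.7559497686012, 'cy': 193.55362289260663, 'R': array([[-0.64543501,  0.76381306,  0.00180616],
       [ 0.6381833 ,  0.540572  , -0.54818244],
       [-0.41968527, -0.35266348, -0.83635683]]), 't': array([ 0.35235646, -0.32335057,  0.97946531])}
side {'fov_y': 56.60233826307065, 'cx': 248.52243229596573, 'cy': 188.89965079214304, 'R': array([[ 9.78787515e-01, -2.04877208e-01, -5.74214315e-04],
       [-1.34993548e-01, -6.42809523e-01, -7.54037571e-01],
       [ 1.54116002e-01,  7.38120076e-01, -6.56831037e-01]]), 't': array([-0.53232606,  0.13687829,  0.60522356])}
```

View pics/scene0.png

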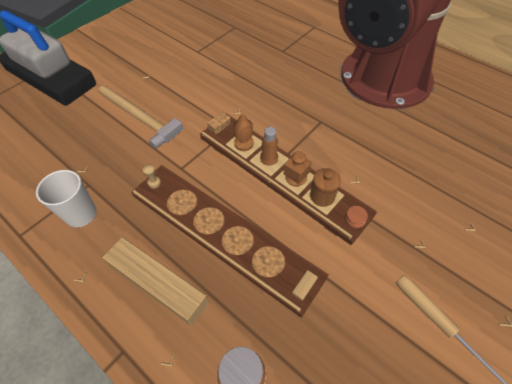

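View pics/side0.png

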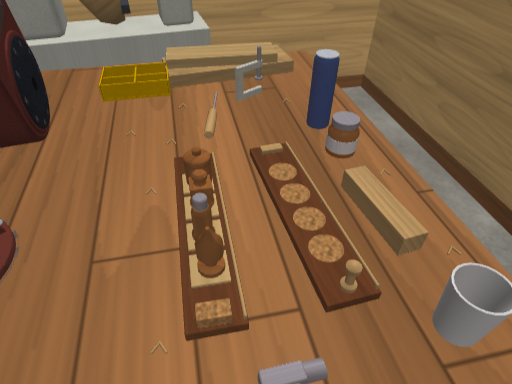

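Both views agree: along +y (robot's left) the drying row runs finial (−y), handle, leg, pot (+y, left end). The peg is at the −y end of the packing rack (scene ≈(152,178)), so the order reverses: pot→−108, leg→−36, handle→+36, finial→+108. Next I measure the discs and the pieces.

```bash
cat > h.py <<'E'
import numpy as np,cv2
from plant import *
def ray(c,p):
    f=192/np.tan(np.radians(c['fov_y'])/2)
    d=c['R'].T@np.array([(p[0]-c['cx'])/f,(p[1]-c['cy'])/f,1]); return -c['R'].T@c['t'], d/np.linalg.norm(d)
def onplane(c,p,z):
    o,d=ray(c,p); return o+d*(z-o[2])/d[2]
def tri(c1,p1,c2,p2):
    A=np.zeros((3,3));b=np.zeros(3);L=[]
    for c,p in((c1,p1),(c2,p2)):
        o,d=ray(c,p);P=np.eye(3)-np.outer(d,d);A+=P;b+=P@o;L.append((o,d))
    x=np.linalg.solve(A,b); return x,[np.linalg.norm((np.eye(3)-np.outer(d,d))@(x-o)) for o,d in L]
def proj(c,X):
    f=192/np.tan(np.radians(c['fov_y'])/2);q=c['R']@np.asarray(X)+c['t'];return np.array([c['cx']+f*q[0]/q[2],c['cy']+f*q[1]/q[2]])
E
python3 - <<'E'
from h import *
cs,cd=camera_info('scene'),camera_info('side')
seeds={'scene':[(181,202),(208,221),(237,240),(268,262)],'side':[(325,248),(309,218),(294,193),(282,172)]}
for n,c in(('scene',cs),('side',cd)):
    im=cv2.imread(f'pics/{n}0.png');hsv=cv2.cvtColor(im,cv2.COLOR_BGR2HSV)
    m=(hsv[...,2]>115).astype(np.uint8)*255
    m=cv2.morphologyEx(m,cv2.MORPH_CLOSE,np.ones((3,3)))
    k,l,st,ce=cv2.connectedComponentsWithStats(m)
    C=[]
    for s in seeds[n]:
        i=np.bincount(l[s[1]-4:s[1]+5,s[0]-4:s[0]+5].ravel()).argmax()
        h=cv2.convexHull(cv2.findContours((l==i).astype(np.uint8),cv2.RETR_EXTERNAL,cv2.CHAIN_APPROX_NONE)[0][0])[:,0]
        w=np.array([onplane(c,p,.03)[:2] for p in h],np.float32)
        q,r=cv2.minEnclosingCircle(w);C.append(q);print(n,st[i][4],np.round(q,4),round(r,4))
    C=np.array(C);print('mean',C.mean(0),'dirs',np.diff(C,axis=0).round(4).tolist())
# tops: knob/point/ferrule/head eyeballed
T={'pot':((326,173),(196,153),.116),'leg':((298,157),(200,175),.112),'handle':((270,131),(200,198),.124),'finial':((242,117),(208,228),.126)}
for k,(a,b,z) in T.items(): print(k,tri(cs,a,cd,b),onplane(cs,a,z).round(3),onplane(cd,b,z).round(3))
cw=camera_info('wrist');print(cw, (-cw['R'].T@cw['t']))
E
```

```text
scene 172961 [ 0.2106 -0.2569] 0.8634
scene 172961 [ 0.2106 -0.2569] 0.8634
scene 172961 [ 0.2106 -0.2569] 0.8634
scene 172961 [ 0.2106 -0.2569] 0.8634
mean [ 0.21055435 -0.25694162] dirs [[0.0, 0.0], [0.0, 0.0], [0.0, 0.0]]
side 816 [ 0.6538 -0.1129] 0.0311
side 639 [ 0.6491 -0.0409] 0.0316
side 512 [0.6434 0.031 ] 0.0315
side 413 [0.638 0.103] 0.0318
mean [ 0.64608125 -0.00495981] dirs [[-0.0047, 0.072], [-0.0057, 0.0719], [-0.0055, 0.0719]]
pot (array([0.46140812, 0.09417119, 0.10922023]), [np.float64(0.0008640348421528751), np.float64(0.0008640348421529472)]) [0.465 0.096 0.116] [0.462 0.084 0.116]
leg (array([0.46207421, 0.03011237, 0.10612074]), [np.float64(0.0007719384289449536), np.float64(0.0007719384289450011)]) [0.465 0.033 0.112] [0.462 0.022 0.112]
handle (array([ 0.45533209, -0.04595474,  0.12066603]), [np.float64(0.0008806062848482905), np.float64(0.0008806062848483082)]) [ 0.457 -0.044  0.124] [ 0.456 -0.05   0.124]
finial (array([ 0.46105542, -0.11365566,  0.12102752]), [np.float64(0.000493165118978639), np.float64(0.0004931651189785805)]) [ 0.465 -0.11   0.126] [ 0.46  -0.118  0.126]
{'fov_y': 59.901638193769486, 'cx': 257.6274717207838, 'cy': 195.49598521674395, 'R': array([[ 0.22104062, -0.97526408, -0.00100581],
       [-0.92475266, -0.20991974,  0.31743696],
       [-0.30979601, -0.06923634, -0.94827884]]), 't': array([-0.52500364, -0.04213682,  0.38051017])} [ 0.19496153 -0.49451741  0.37367748]
```

```bash
python3 -m pendant '0.05 0.07 0.004 0.09;0.1 0.14 0.008 0.18;0.14 0.2 0.012 0.27;0.18 0.26 0.016 0.36;0.22 0.32 0.02 0.45' 0
python3 -m pendant '0.05 0.07 0.004 0.09;0.1 0.14 0.008 0.18;0.14 0.2 0.012 0.27;0.18 0.26 0.016 0.36;0.22 0.32 0.02 0.45'
python3 -m pendant '0.05 0.07 0.004 0.09;0.1 0.14 0.008 0.18;0.14 0.2 0.012 0.27;0.18 0.26 0.016 0.36;0.22 0.32 0.02 0.45'
python3 -m pendant '0.03 0.04 0 0;0.03 0.04 0 0;0.03 0.04 0 0;0.03 0.04 0 0;0.03 0.04 0 0'
python3 - <<'E'
from h import *
s=get_state();c=camera_info('wrist');im=snapshot('wrist');cv2.imwrite('pics/w1.png',im[:,:,::-1])
np.savez('w1.npz',**c)
print(s['t'],s['ee_pos'],s['tool_rot'],s['joint_positions'])
E
```

```text
t: 0.52
ee_pos: [0.226, -0.3503, 0.3137]
tool_rot: [0.94, 0.342, 0.0, -0.0]
wrist_force: [1.3, -1.0, -0.1]
grip_width: 0.086
finger_force: 0.0
t: 0.93
ee_pos: [0.336, -0.1903, 0.324]
tool_rot: [0.834, 0.552, 0.0, 0.0]
wrist_force: [0.7, 0.0, -0.2]
grip_width: 0.0852
finger_force: 0.0
t: 1.35
ee_pos: [0.4461, -0.03, 0.3339]
tool_rot: [0.682, 0.731, -0.0, -0.0]
wrist_force: [1.5, -0.7, 1.2]
grip_width: 0.0849
finger_force: 0.0
t: 1.77
ee_pos: [0.4599, -0.0129, 0.3338]
tool_rot: [0.684, 0.729, -0.0, -0.0]
wrist_force: [0.3, -0.3, 1.0]
grip_width: 0.0856
finger_force: 0.0
1.7667 [ 0.45990927 -0.01286273  0.33377389] [ 6.84308437e-01  7.29192614e-01 -2.38736954e-04 -1.93650778e-04] [-1.86970980e-01  1.51109288e-01 -2.54971050e-01  1.16529908e+00
 -1.94920025e-04  1.32033893e+00]
```

View pics/w1.png

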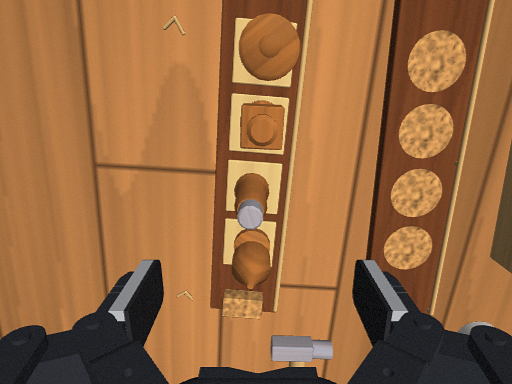

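The wrist view shows pot (268,46), leg (262,127), handle ferrule (250,217), finial (251,265) on pale pads, with the discs at right. I cast these points onto their planes.

```bash
python3 - <<'E'
from h import *
c=dict(np.load('w1.npz'));im=cv2.imread('pics/w1.png');hsv=cv2.cvtColor(im,cv2.COLOR_BGR2HSV)
for s in[(437,60),(426,130),(416,193),(408,247)]: print('hsv',hsv[s[1],s[0]],end=' ')
print('board',hsv[95,430],'pad',hsv[75,240],'ferr',hsv[215,250])
m=(hsv[...,2]>120).astype(np.uint8); m=cv2.morphologyEx(m,cv2.MORPH_OPEN,np.ones((3,3)))
k,l,st,ce=cv2.connectedComponentsWithStats(m)
C=[]
for s in[(437,60),(426,130),(416,193),(408,247)]:
    i=np.bincount(l[s[1]-5:s[1]+6,s[0]-5:s[0]+6].ravel()).argmax()
    h=cv2.convexHull(cv2.findContours((l==i).astype(np.uint8),cv2.RETR_EXTERNAL,cv2.CHAIN_APPROX_NONE)[0][0])[:,0]
    w=np.array([onplane(c,p,.03)[:2] for p in h],np.float32);q,r=cv2.minEnclosingCircle(w);C.append(q);print('disc',np.round(q,4),round(r,4),st[i][4])
for n,p,z in[('pot',(272,45),.116),('leg',(262,130),.112),('handle',(250,217),.124),('finial',(250,289),.126)]: print(n,onplane(c,p,z).round(4))
# pad left/right edges (pale) at z .036
pm=((hsv[...,1]<130)&(hsv[...,2]>190)).astype(np.uint8)
for r in(25,80,100,150,170,205,228,260):
    x=np.where(pm[r,215:305])[0]+215
    if len(x):print(r,x[0],x[-1],onplane(c,(x[0],r),.036)[:2].round(4),onplane(c,(x[-1]+1,r),.036)[:2].round(4))
v=cv2.resize(im[0:310,200:330],None,fx=4.6/2.5,fy=4.6/2.5,interpolation=cv2.INTER_CUBIC)
v=np.hstack([cv2.resize(im[0:155,200:330],None,fx=3,fy=3,interpolation=2),cv2.resize(im[150:305,200:330],None,fx=3,fy=3,interpolation=2)])
cv2.imwrite('pics/w1c.png',v)
E
```

```text
hsv [ 16 156 206] hsv [ 16 156 208] hsv [ 16 150 224] hsv [ 16 148 212] board [ 11 173 109] pad [ 20 117 228] ferr [146  11 169]
disc [0.6365 0.1049] 0.034 2886
disc [0.6444 0.0305] 0.0311 2389
disc [ 0.6489 -0.0421] 0.0309 1988
disc [ 0.6539 -0.114 ] 0.0308 1689
pot [0.4639 0.0979 0.116 ]
leg [0.4606 0.0304 0.112 ]
handle [ 0.4549 -0.0465  0.124 ]
finial [ 0.4592 -0.121   0.126 ]
25 236 296 [0.4293 0.122 ] [0.4898 0.1259]
80 233 303 [0.4284 0.0702] [0.5024 0.075 ]
100 232 300 [0.4282 0.05  ] [0.5014 0.0548]
150 236 295 [ 0.4348 -0.0032] [0.5015 0.0011]
170 228 292 [ 0.4268 -0.0267] [ 0.5004 -0.0219]
205 226 288 [ 0.4259 -0.0692] [ 0.4999 -0.0644]
228 225 286 [ 0.4258 -0.0988] [ 0.5003 -0.0939]
260 223 282 [ 0.4247 -0.1424] [ 0.4993 -0.1375]
```

View pics/w1c.png

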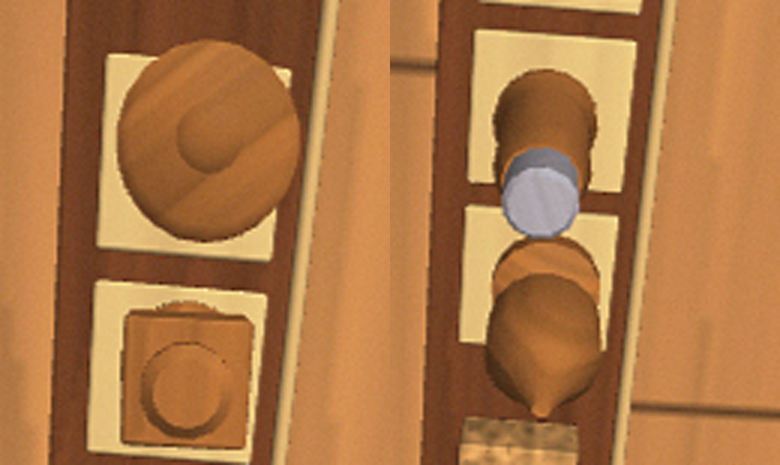

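```bash
python3 -m pendant '0.002 0.05 -0.05 -0.02;0.004 0.1 -0.1 -0.04;0.006 0.15 -0.15 -0.077;0.008 0.222 -0.208 -0.077;0.008 0.222 -0.208 -0.077' 0
python3 -m pendant '0 0 -0.05 0;0 0 -0.1 0;0 0 -0.15 0;0 0 -0.2 0;0 0 -0.2 0'
python3 - <<'E'
from h import *
im=snapshot('wrist');cv2.imwrite('pics/w2.png',im[:,:,::-1]);c=camera_info('wrist');s=get_state();print(s['ee_pos'],s['tool_rot'])
p=s['ee_pos'];print(proj(c,[p[0],p[1],.098]),proj(c,[.464,.098,.116]))
E
```

```text
t: 2.23
ee_pos: [0.4621, 0.1011, 0.2263]
tool_rot: [0.713, 0.702, -0.001, -0.002]
wrist_force: [-1.5, 0.2, -0.7]
grip_width: 0.0856
finger_force: 0.0
t: 2.65
ee_pos: [0.4621, 0.0977, 0.1268]
tool_rot: [0.713, 0.701, -0.002, -0.002]
wrist_force: [-2.3, -0.8, -0.2]
grip_width: 0.0859
finger_force: 0.0
[0.46302227 0.09785314 0.12879394] [ 0.71319928  0.7009584  -0.00156607 -0.00128532]
[258.33618113 318.27580719] [261.33628874 356.17953858]
```

View pics/w2.png

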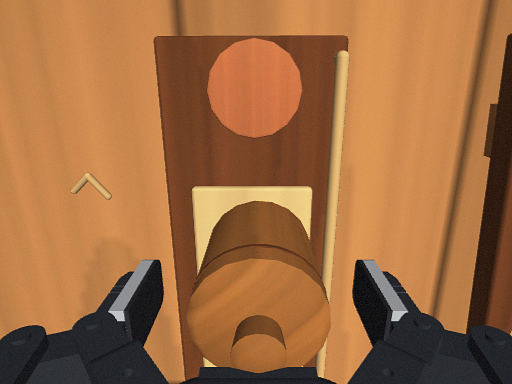

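The pot sits centred between the pads (lid centre about (258,312), predicted (258,318)). Closing and lifting.

```bash
python3 -m pendant '0 0 0 0;0 0 0 0;0 0 0 0;0 0 0 0;0 0 0 0' 1
python3 -m pendant '0 0 0 0;0 0 0 0;0 0 0 0;0 0 0 0;0 0 0 0'
python3 -m pendant '0 0 0.03 0;0 0 0.06 0;0 0 0.1 0;0 0 0.15 0;0 0 0.2 0'
```

```text
t: 3.12
ee_pos: [0.4655, 0.0987, 0.1318]
tool_rot: [0.713, 0.701, 0.001, 0.001]
wrist_force: [-1.9, -1.5, 11.4]
grip_width: 0.0506
finger_force: 61.3
t: 3.53
ee_pos: [0.4655, 0.0987, 0.1318]
tool_rot: [0.713, 0.701, 0.001, 0.001]
wrist_force: [-2.5, -1.6, 11.1]
grip_width: 0.0505
finger_force: 61.3
t: 3.95
ee_pos: [0.4644, 0.0988, 0.2319]
tool_rot: [0.713, 0.701, 0.0, 0.0]
wrist_force: [0.4, -0.1, -0.6]
grip_width: 0.0508
finger_force: 62.4
```

```bash
python3 -m pendant '0.03 -0.03 0.01 0.02;0.08 -0.09 0.01 0.04;0.13 -0.15 0.01 0.06;0.18 -0.2 0.01 0.08;0.23 -0.26 0.01 0.087'
python3 -m pendant '0.04 -0.045 0 0;0.08 -0.09 0 0;0.12 -0.13 0 0;0.149 -0.164 0 0;0.149 -0.164 0 0'
python3 -m pendant '0 0 -0.05 0;0 0 -0.1 0;0 0 -0.14 0;0 0 -0.18 0;0 0 -0.18 0'
python3 - <<'E'
from h import *
s=get_state();print(s['ee_pos'],s['tool_rot'],s['wrist_force'])
c=camera_info('side');im=snapshot('side')
for q in[(.6538,-.1134,.03)]: print(proj(c,q))
a=cv2.resize(im[130:320,180:400,::-1],None,fx=3,fy=3,interpolation=2);cv2.imwrite('pics/s2.png',a)
E
```

```text
t: 4.37
ee_pos: [0.5807, -0.0322, 0.2364]
tool_rot: [0.679, 0.734, 0.001, 0.001]
wrist_force: [0.8, 0.6, -0.7]
grip_width: 0.0507
finger_force: 62.5
t: 4.78
ee_pos: [0.6563, -0.1167, 0.2355]
tool_rot: [0.681, 0.732, 0.0, 0.002]
wrist_force: [-1.1, -0.9, -0.4]
grip_width: 0.0507
finger_force: 62.6
t: 5.2
ee_pos: [0.6516, -0.1121, 0.1418]
tool_rot: [0.68, 0.733, -0.001, -0.003]
wrist_force: [-1.1, -0.7, -1.2]
grip_width: 0.0505
finger_force: 62.6
[ 0.6516423  -0.11209916  0.14179685] [ 0.67992957  0.73327199 -0.00122496 -0.00254331] [-1.10780081 -0.7131439  -1.22795889]
[325.93371866 247.4180012 ]
```

View pics/s2.png

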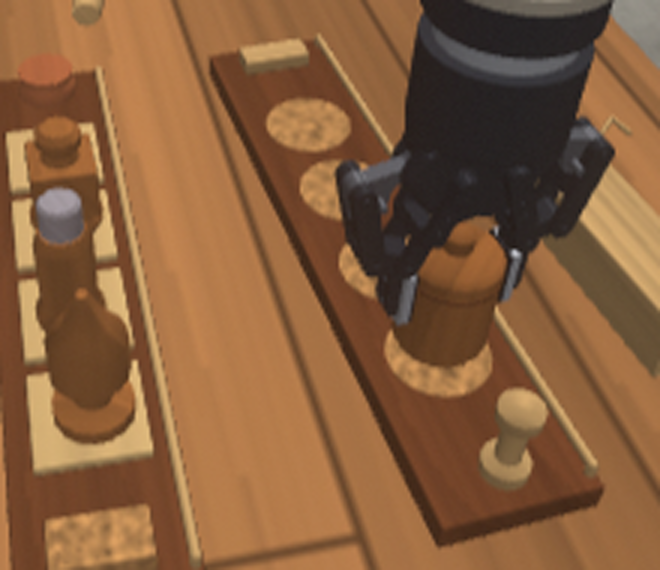

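The pot hangs over disc 1 (picture ≈(440,350)), about centred. Lower it and release.

```bash
python3 -m pendant '0 0 -0.01 0;0 0 -0.02 0;0 0 -0.028 0;0 0 -0.03 0;0 0 -0.03 0'
python3 -m pendant '0 0 0 0;0 0 0 0;0 0 0 0;0 0 0 0;0 0 0 0'
```

```text
t: 5.67
ee_pos: [0.654, -0.1131, 0.13]
tool_rot: [0.68, 0.733, 0.0, 0.0]
wrist_force: [-0.7, -0.2, -0.7]
grip_width: 0.0507
finger_force: 62.6
t: 6.08
ee_pos: [0.6541, -0.1132, 0.13]
tool_rot: [0.68, 0.733, 0.0, 0.0]
wrist_force: [0.3, -0.2, -0.2]
grip_width: 0.0507
finger_force: 62.6
```

```bash
python3 -m pendant '0 0 -0.004 0;0 0 -0.008 0;0 0 -0.009 0;0 0 -0.009 0;0 0 -0.009 0'
python3 -m pendant '0 0 0 0;0 0 0 0;0 0 0 0;0 0 0 0;0 0 0 0' 0
python3 -m pendant '0 0 0.02 0;0 0 0.06 0;0 0 0.1 0;0 0 0.15 0;0 0 0.2 0'
python3 -m pendant '-0.05 0.035 0 -0.02;-0.1 0.07 0 -0.04;-0.16 0.115 0 -0.06;-0.22 0.16 0 -0.08;-0.27 0.2 0 -0.087'
python3 -m pendant '-0.06 0.04 0 0;-0.1 0.07 0 0;-0.117 0.088 0 0;-0.117 0.088 0 0;-0.117 0.088 0 0'
python3 - <<'E'
from h import *
s=get_state();print(s['t'],s['ee_pos'],s['tool_rot'])
c=camera_info('wrist');a=snapshot('wrist');b=snapshot('side')
print(proj(c,[.4605,.031,.112]),proj(c,[.4605,.031,.09]),[proj(camera_info('side'),[.6538,-.1134,z]).round() for z in(.03,.11)])
cv2.imwrite('pics/p3.png',np.hstack([cv2.resize(a,(440,330)),cv2.resize(b[150:330,220:400],(330,330))])[:,:,::-1])
cv2.imwrite('pics/w3.png',a[:,:,::-1])
E
```

```text
t: 6.5
ee_pos: [0.6541, -0.1132, 0.1259]
tool_rot: [0.68, 0.733, 0.0, 0.0]
wrist_force: [-1.5, 0.6, 5.6]
grip_width: 0.0506
finger_force: 63.3
t: 6.92
ee_pos: [0.654, -0.1131, 0.1252]
tool_rot: [0.68, 0.733, -0.0, -0.0]
wrist_force: [0.8, -0.6, -0.1]
grip_width: 0.0853
finger_force: 0.0
t: 7.33
ee_pos: [0.6538, -0.1131, 0.227]
tool_rot: [0.68, 0.733, -0.0, -0.0]
wrist_force: [0.8, 0.1, -0.2]
grip_width: 0.0855
finger_force: 0.0
t: 7.75
ee_pos: [0.5169, -0.0121, 0.226]
tool_rot: [0.713, 0.701, 0.0, -0.0]
wrist_force: [0.1, 0.2, 0.5]
grip_width: 0.0853
finger_force: 0.0
t: 8.17
ee_pos: [0.4614, 0.0309, 0.2263]
tool_rot: [0.712, 0.702, 0.001, 0.001]
wrist_force: [0.1, -0.1, 1.0]
grip_width: 0.0854
finger_force: 0.0
8.1667 [0.46141916 0.03089697 0.22626289] [7.12418678e-01 7.01753846e-01 6.08549473e-04 8.92659784e-04]
[255.917651   225.66648734] [256.00614559 212.29974564] [array([326., 247.]), array([333., 214.])]
```

View pics/p3.png

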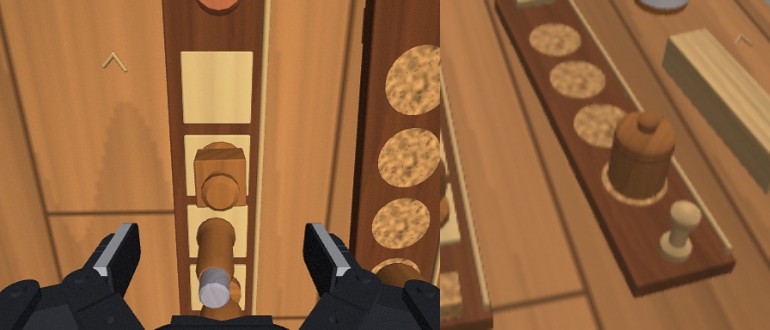

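Pot is upright and centred on disc 1. The leg's head is at (257,222) in wrist pixels, predicted (256,226), so about 1 mm off. Descend and grip the leg.

```bash
python3 -m pendant '0 0.002 -0.05 0;0 0.002 -0.1 0;0 0.002 -0.15 0;0 0.002 -0.192 0;0 0.002 -0.192 0'
python3 -m pendant '0 0 0 0;0 0 0 0;0 0 0 0;0 0 0 0;0 0 0 0' 1
python3 -m pendant '0 0 0 0;0 0 0 0;0 0 0 0;0 0 0 0;0 0 0 0'
python3 -m pendant '0 0 0.03 0;0 0 0.06 0;0 0 0.1 0;0 0 0.15 0;0 0 0.2 0'
```

```text
t: 8.68
ee_pos: [0.4593, 0.0313, 0.1261]
tool_rot: [0.713, 0.701, -0.002, -0.002]
wrist_force: [-1.6, -0.4, -0.1]
grip_width: 0.0852
finger_force: 0.0
t: 9.1
ee_pos: [0.4616, 0.0317, 0.1308]
tool_rot: [0.713, 0.701, 0.001, 0.001]
wrist_force: [-1.4, -0.9, 6.1]
grip_width: 0.0393
finger_force: 60.5
t: 9.52
ee_pos: [0.4616, 0.0317, 0.1308]
tool_rot: [0.713, 0.701, 0.001, 0.001]
wrist_force: [-0.0, -0.7, 5.4]
grip_width: 0.0393
finger_force: 60.5
t: 9.93
ee_pos: [0.4604, 0.0319, 0.2312]
tool_rot: [0.713, 0.701, 0.0, 0.0]
wrist_force: [1.0, -0.2, -0.6]
grip_width: 0.0391
finger_force: 60.3
```

```bash
python3 -m pendant '0.04 -0.016 0.01 0.02;0.09 -0.035 0.01 0.04;0.15 -0.06 0.01 0.06;0.22 -0.086 0.01 0.08;0.28 -0.11 0.01 0.087'
python3 -m pendant '0.05 -0.02 -0.01 0;0.08 -0.03 -0.01 0;0.097 -0.037 -0.01 0;0.097 -0.037 -0.05 0;0.097 -0.037 -0.1 0'
python3 -m pendant '0 0 -0.04 0;0 0 -0.08 0;0 0 -0.1 0;0 0 -0.1 0;0 0 -0.1 0'
python3 -m pendant '0 0 0 0;0 0 0 0;0 0 0 0;0 0 0 0;0 0 0 0'
```

```text
t: 10.35
ee_pos: [0.6025, -0.0239, 0.2357]
tool_rot: [0.68, 0.734, 0.001, 0.001]
wrist_force: [0.9, -0.2, -0.4]
grip_width: 0.0394
finger_force: 60.2
t: 10.77
ee_pos: [0.6512, -0.0422, 0.1865]
tool_rot: [0.68, 0.733, 0.001, 0.002]
wrist_force: [0.1, 0.6, -1.1]
grip_width: 0.0391
finger_force: 60.4
t: 11.18
ee_pos: [0.6492, -0.0417, 0.1351]
tool_rot: [0.68, 0.733, 0.0, 0.0]
wrist_force: [-0.0, 1.1, 0.1]
grip_width: 0.0391
finger_force: 60.4
t: 11.6
ee_pos: [0.6492, -0.0417, 0.135]
tool_rot: [0.68, 0.733, 0.0, 0.0]
wrist_force: [-0.3, -0.8, -0.2]
grip_width: 0.0391
finger_force: 60.4
```

```bash
python3 -m pendant '0 0 -0.008 0;0 0 -0.016 0;0 0 -0.02 0;0 0 -0.021 0;0 0 -0.021 0'
python3 -m pendant '0 0 0 0;0 0 0 0;0 0 0 0;0 0 0 0;0 0 0 0' 0
python3 -m pendant '0 0 0.02 0;0 0 0.06 0;0 0 0.1 0;0 0 0.15 0;0 0 0.2 0'
python3 -m pendant '-0.05 0 0 -0.02;-0.12 -0.003 0 -0.04;-0.19 -0.006 0 -0.06;-0.26 -0.008 0 -0.08;-0.33 -0.01 0 -0.087'
python3 -m pendant '-0.04 -0.001 0 0;-0.058 -0.001 0 0;-0.058 -0.001 0 0;-0.058 -0.001 0 0;-0.058 -0.001 0 0'
python3 - <<'E'
from h import *
s=get_state();print(s['t'],s['ee_pos'],s['tool_rot'])
c=camera_info('wrist');a=snapshot('wrist');b=snapshot('side')
print(proj(c,[.455,-.047,.124]))
f=a[:330].astype(int);m=(abs(f[...,0]-f[...,2])<25)&(f.sum(2)>330);m[:,:190]=0;m[:,330:]=0
k,l,st,ce=cv2.connectedComponentsWithStats(m.astype(np.uint8));i=1+st[1:,4].argmax();print('ferrule',st[i],ce[i])
cv2.imwrite('pics/p4.png',np.hstack([cv2.resize(a,(440,330)),cv2.resize(b[120:300,220:400],(330,330))])[:,:,::-1])
E
```

```text
t: 12.02
ee_pos: [0.6489, -0.0416, 0.1248]
tool_rot: [0.68, 0.733, 0.0, 0.0]
wrist_force: [-4.5, 1.4, 13.2]
grip_width: 0.0393
finger_force: 61.9
t: 12.43
ee_pos: [0.6489, -0.0416, 0.1236]
tool_rot: [0.68, 0.733, -0.0, -0.0]
wrist_force: [1.5, 0.2, 0.7]
grip_width: 0.0853
finger_force: 0.0
t: 12.85
ee_pos: [0.6488, -0.0416, 0.2255]
tool_rot: [0.68, 0.733, -0.0, -0.0]
wrist_force: [1.2, -0.2, 0.5]
grip_width: 0.0853
finger_force: 0.0
t: 13.27
ee_pos: [0.4824, -0.0466, 0.2245]
tool_rot: [0.713, 0.701, 0.0, 0.0]
wrist_force: [0.1, -0.1, 1.7]
grip_width: 0.0854
finger_force: 0.0
t: 13.68
ee_pos: [0.4567, -0.0474, 0.2244]
tool_rot: [0.713, 0.702, 0.001, 0.001]
wrist_force: [0.9, 0.1, 0.4]
grip_width: 0.0852
finger_force: 0.0
13.6833 [ 0.45666027 -0.04738026  0.22435163] [7.12667492e-01 7.01501403e-01 5.12214067e-04 7.51576395e-04]
[254.53115865 235.18214432]
ferrule [ 233  205   42   48 1397] [255.12240515 230.09520401]
```

View pics/p4.png

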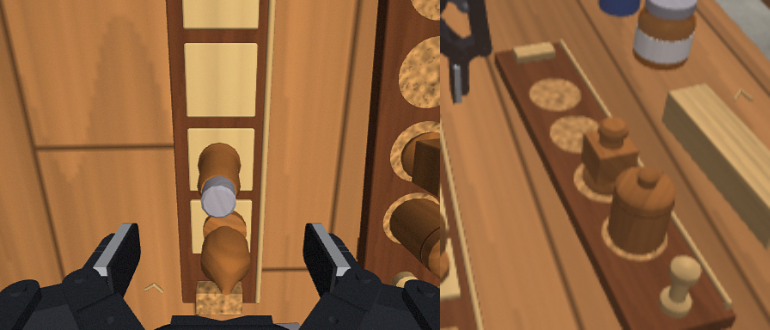

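Leg is upright on disc 2. The ferrule top's centre is about (255,232), predicted (254.5,235): about 1 mm to +y. Grip the handle.

```bash
python3 -m pendant '0 0.003 -0.05 0;0 0.003 -0.1 0;0 0.003 -0.15 0;0 0.003 -0.19 0;0 0.003 -0.19 0'
python3 -m pendant '0 0 0 0;0 0 0 0;0 0 0 0;0 0 0 0;0 0 0 0' 1
python3 -m pendant '0 0 0 0;0 0 0 0;0 0 0 0;0 0 0 0;0 0 0 0'
python3 -m pendant '0 0 0.03 0;0 0 0.06 0;0 0 0.1 0;0 0 0.15 0;0 0 0.2 0'
```

```text
t: 14.2
ee_pos: [0.4535, -0.0451, 0.1256]
tool_rot: [0.713, 0.702, -0.001, -0.002]
wrist_force: [-1.9, -0.3, -0.1]
grip_width: 0.0852
finger_force: 0.0
t: 14.62
ee_pos: [0.4558, -0.0458, 0.1302]
tool_rot: [0.713, 0.701, 0.001, 0.001]
wrist_force: [-1.3, -0.1, 5.4]
grip_width: 0.0316
finger_force: 58.9
t: 15.03
ee_pos: [0.4557, -0.0458, 0.1302]
tool_rot: [0.713, 0.701, 0.001, 0.001]
wrist_force: [-1.4, -0.0, 8.0]
grip_width: 0.0316
finger_force: 58.8
t: 15.45
ee_pos: [0.4547, -0.0456, 0.2304]
tool_rot: [0.713, 0.701, 0.0, 0.0]
wrist_force: [0.4, -0.6, -2.3]
grip_width: 0.0314
finger_force: 59.5
```

```bash
python3 -m pendant '0.04 0.016 0.01 0.02;0.09 0.037 0.01 0.04;0.15 0.06 0.01 0.06;0.22 0.09 0.01 0.08;0.28 0.113 0.01 0.087'
python3 -m pendant '0.05 0.02 -0.01 0;0.08 0.03 -0.01 0;0.098 0.039 -0.01 0;0.098 0.039 -0.05 0;0.098 0.039 -0.1 0'
python3 -m pendant '0 0 -0.04 0;0 0 -0.08 0;0 0 -0.1 0;0 0 -0.1 0;0 0 -0.1 0'
python3 -m pendant '0 0 0 0;0 0 0 0;0 0 0 0;0 0 0 0;0 0 0 0'
```

```text
t: 15.87
ee_pos: [0.5969, 0.0119, 0.2348]
tool_rot: [0.68, 0.734, 0.001, 0.001]
wrist_force: [0.1, 0.0, -0.4]
grip_width: 0.0317
finger_force: 59.6
t: 16.28
ee_pos: [0.646, 0.0307, 0.1856]
tool_rot: [0.68, 0.733, 0.002, 0.002]
wrist_force: [0.6, -0.6, -1.1]
grip_width: 0.0315
finger_force: 59.7
t: 16.7
ee_pos: [0.6441, 0.0303, 0.1344]
tool_rot: [0.68, 0.733, -0.0, -0.0]
wrist_force: [0.8, -0.2, 0.1]
grip_width: 0.0313
finger_force: 59.7
t: 17.12
ee_pos: [0.6442, 0.0304, 0.1344]
tool_rot: [0.68, 0.733, 0.0, 0.0]
wrist_force: [0.2, 0.8, -0.1]
grip_width: 0.0316
finger_force: 59.7
```

```bash
python3 -m pendant '0 0 -0.008 0;0 0 -0.016 0;0 0 -0.02 0;0 0 -0.02 0;0 0 -0.02 0'
python3 -m pendant '0 0 0 0;0 0 0 0;0 0 0 0;0 0 0 0;0 0 0 0' 0
python3 -m pendant '0 0 0.02 0;0 0 0.06 0;0 0 0.1 0;0 0 0.15 0;0 0 0.2 0'
python3 -m pendant '-0.05 -0.04 0 -0.02;-0.1 -0.08 0 -0.04;-0.15 -0.12 0 -0.06;-0.21 -0.17 0 -0.08;-0.27 -0.217 0 -0.087'
python3 -m pendant '-0.06 -0.05 0 0;-0.1 -0.082 0 0;-0.1 -0.082 0 0;-0.1 -0.082 0 0;-0.1 -0.082 0 0'
python3 - <<'E'
from h import *
s=get_state();print(s['t'],s['ee_pos'],s['tool_rot'])
c=camera_info('wrist');a=snapshot('wrist');b=snapshot('side')
print(proj(c,[.459,-.119,.126]),proj(c,[.459,-.119,.036]))
cv2.imwrite('pics/p5.png',np.hstack([cv2.resize(a,(440,330)),cv2.resize(b[120:300,220:400],(330,330))])[:,:,::-1])
E
```

```text
t: 17.53
ee_pos: [0.6439, 0.0304, 0.1243]
tool_rot: [0.68, 0.733, -0.0, -0.0]
wrist_force: [-2.2, 0.6, 7.5]
grip_width: 0.0322
finger_force: 60.4
t: 17.95
ee_pos: [0.644, 0.0304, 0.1237]
tool_rot: [0.68, 0.733, -0.0, -0.0]
wrist_force: [-0.2, -0.1, 0.6]
grip_width: 0.0852
finger_force: 0.0
t: 18.37
ee_pos: [0.6438, 0.0304, 0.2255]
tool_rot: [0.68, 0.733, -0.0, -0.0]
wrist_force: [1.0, -0.6, 0.1]
grip_width: 0.0858
finger_force: 0.0
t: 18.78
ee_pos: [0.5078, -0.0788, 0.2246]
tool_rot: [0.713, 0.701, 0.0, 0.0]
wrist_force: [0.3, -0.6, 0.3]
grip_width: 0.0856
finger_force: 0.0
t: 19.2
ee_pos: [0.4598, -0.1192, 0.2247]
tool_rot: [0.713, 0.701, 0.0, 0.001]
wrist_force: [0.2, 0.2, 0.2]
grip_width: 0.0853
finger_force: 0.0
19.2 [ 0.45978213 -0.1192025   0.22465308] [7.12842321e-01 7.01323846e-01 4.59859345e-04 6.91082117e-04]
[256.18834908 236.82296273] [256.4544607  188.64911973]
```

View pics/p5.png

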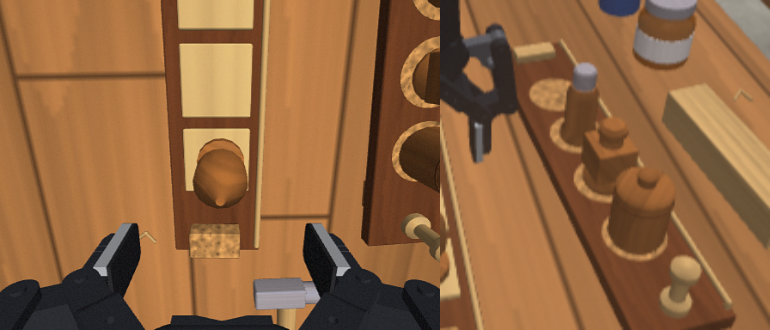

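Handle is upright on disc 3. The finial's tip at (256,241) against (256,237) predicted means about 1 mm toward −y. Grip it.

```bash
python3 -m pendant '0 -0.002 -0.05 0;0 -0.002 -0.1 0;0 -0.002 -0.15 0;0 -0.002 -0.18 0;0 -0.002 -0.18 0'
python3 -m pendant '0 0 0 0;0 0 0 0;0 0 0 0;0 0 0 0;0 0 0 0' 1
python3 -m pendant '0 0 0 0;0 0 0 0;0 0 0 0;0 0 0 0;0 0 0 0'
python3 -m pendant '0 0 0.03 0;0 0 0.06 0;0 0 0.1 0;0 0 0.16 0;0 0 0.22 0'
```

```text
t: 19.72
ee_pos: [0.4579, -0.1187, 0.1311]
tool_rot: [0.712, 0.702, -0.001, -0.002]
wrist_force: [0.1, 0.3, -0.1]
grip_width: 0.0854
finger_force: 0.0
t: 20.13
ee_pos: [0.4598, -0.1203, 0.1353]
tool_rot: [0.713, 0.702, 0.001, 0.001]
wrist_force: [-1.3, 1.4, 8.4]
grip_width: 0.0404
finger_force: 59.9
t: 20.55
ee_pos: [0.4598, -0.1203, 0.1353]
tool_rot: [0.713, 0.702, 0.001, 0.001]
wrist_force: [-1.5, 1.8, 6.9]
grip_width: 0.0405
finger_force: 60.0
t: 20.97
ee_pos: [0.4586, -0.12, 0.2455]
tool_rot: [0.713, 0.701, -0.0, -0.0]
wrist_force: [0.9, -0.4, -0.4]
grip_width: 0.0408
finger_force: 60.7
```

```bash
python3 -m pendant '0.03 0.04 0.01 0.02;0.08 0.1 0.01 0.04;0.13 0.16 0.01 0.06;0.18 0.22 0.01 0.08;0.23 0.28 0.01 0.087'
python3 -m pendant '0.04 0.05 -0.01 0;0.08 0.1 -0.01 0;0.11 0.14 -0.01 0;0.129 0.166 -0.01 0;0.129 0.166 -0.01 0'
python3 -m pendant '0 0 -0.05 0;0 0 -0.1 0;0 0 -0.15 0;0 0 -0.21 0;0 0 -0.21 0'
python3 -m pendant '0 0 0 0;0 0 0 0;0 0 0 0;0 0 0 0;0 0 0 0'
```

```text
t: 21.38
ee_pos: [0.5751, 0.0214, 0.25]
tool_rot: [0.68, 0.733, 0.001, 0.001]
wrist_force: [1.7, -0.7, -1.5]
grip_width: 0.0404
finger_force: 60.8
t: 21.8
ee_pos: [0.64, 0.1056, 0.2442]
tool_rot: [0.679, 0.734, 0.001, 0.0]
wrist_force: [-0.6, -0.1, -0.4]
grip_width: 0.0404
finger_force: 60.8
t: 22.22
ee_pos: [0.6352, 0.1021, 0.1342]
tool_rot: [0.68, 0.733, -0.003, -0.003]
wrist_force: [-1.7, -0.1, -0.9]
grip_width: 0.0406
finger_force: 60.8
t: 22.63
ee_pos: [0.6393, 0.1028, 0.1405]
tool_rot: [0.68, 0.733, 0.001, 0.001]
wrist_force: [0.2, -0.2, -0.6]
grip_width: 0.0407
finger_force: 60.8
```

```bash
python3 -m pendant '-0.002 0 -0.008 0;-0.002 0 -0.016 0;-0.002 0 -0.022 0;-0.002 0 -0.022 0;-0.002 0 -0.022 0'
python3 -m pendant '0 0 0 0;0 0 0 0;0 0 0 0;0 0 0 0;0 0 0 0' 0
python3 -m pendant '0 0 0.02 0;0 0 0.06 0;0 0 0.12 0;0 0 0.19 0;0 0 0.26 0'
python3 -m pendant '-0.07 -0.02 0.03 0;-0.14 -0.06 0.06 0;-0.2 -0.1 0.09 0;-0.26 -0.15 0.12 0;-0.3 -0.2 0.14 0'
python3 -m pendant '0 0 0 0;0 0 0 0;0 0 0 0;0 0 0 0;0 0 0 0'
python3 - <<'E'
from h import *
a=snapshot('wrist');b=snapshot('side');c=camera_info('side')
for q in[(.6538,-.1134),(.649,-.0414),(.6438,.0306),(.638,.103)]: print(((proj(c,[*q,.03])-[220,120])*330/180).round())
cv2.imwrite('pics/p6.png',np.hstack([cv2.resize(a,(440,330)),cv2.resize(b[120:300,220:400],(330,330))])[:,:,::-1])
E
```

```text
t: 23.05
ee_pos: [0.6374, 0.1029, 0.1293]
tool_rot: [0.68, 0.733, 0.0, 0.0]
wrist_force: [-6.1, -1.0, 16.0]
grip_width: 0.0405
finger_force: 62.6
t: 23.47
ee_pos: [0.6374, 0.1028, 0.1275]
tool_rot: [0.68, 0.733, -0.0, -0.0]
wrist_force: [0.2, -0.2, 0.1]
grip_width: 0.0856
finger_force: 0.0
t: 23.88
ee_pos: [0.637, 0.1029, 0.2597]
tool_rot: [0.68, 0.733, -0.0, -0.0]
wrist_force: [0.8, -0.6, 0.1]
grip_width: 0.0858
finger_force: 0.0
t: 24.3
ee_pos: [0.4851, 0.0026, 0.3299]
tool_rot: [0.68, 0.734, 0.0, 0.0]
wrist_force: [1.4, -1.3, 0.0]
grip_width: 0.0852
finger_force: 0.0
t: 24.72
ee_pos: [0.4879, 0.0035, 0.3274]
tool_rot: [0.68, 0.734, -0.0, -0.0]
wrist_force: [-0.1, 0.9, 0.3]
grip_width: 0.085
finger_force: 0.0
[194. 234.]
[163. 179.]
[137. 133.]
[113.  94.]
```

View pics/p6.png

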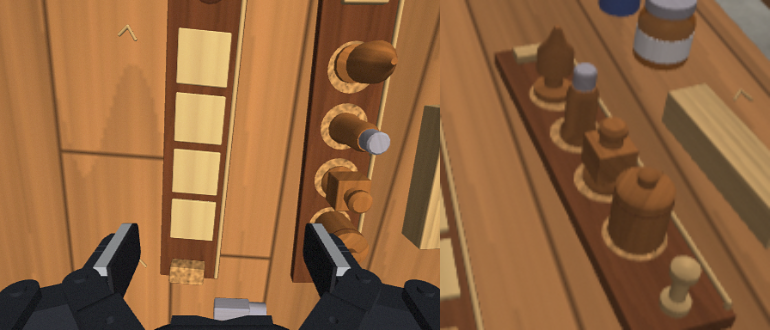

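All four stand upright and centred on their discs: pot next to the peg, then leg, handle and finial. The arm is clear, so I hand in.

```bash
python3 -c "from plant import env;print(env.sign_off())"
```

```text
the job is handed in; nothing more can be done
None
```

The job is handed in at about 25 s of the 112 s limit: pot, leg, handle and finial stand upright and centred on the discs in that order from the peg, as seen in the last camera pictures.

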